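# Snap the retaining clip onto the stirrer shaft

## Task

Secure the white impeller on the stirrer shaft: take the smaller of the two steel spring clips by its tab and press it straight down, open mouth first, over the narrow neck of the shaft beside the impeller hub until it snaps fully home around the neck, then let go. Leave the larger clip standing where it is.

Things in the scene. Friction and masses are not known exactly. Their poses are not given: they have to be found in the camera images.
- clip_small: Smaller of two steel spring clips: an open ring standing mouth down on two flared lips, grip tab on top; 76 high, 42 over the lips, 20 wide along the ring's axis. Origin on the ring's axis, 23 above the worktop as it stands. x: ring axis, level; z: up through the tab. Ring 29 inside, 37 outside; mouth flares from a 22 throat 10 below the origin to 35 at the lips. 54 g. All in mm.
- clip_tab (a point): Where to hold the small clip: on its upright ribbed tab, 40 mm above the clip's origin; axes as the clip's. The tab is 16 mm thick (along y), 20 mm wide (along x) and reaches from 22 mm below this point, at the ring's top, to 13 mm above it. Pinch it across its 16 mm, along y.
- clip_large: The larger clip, a bystander to be left alone: same steel and shape, 107 mm high, 64 mm across the lips, 28 mm wide, ring 52 mm inside, too big for the neck. Origin on its ring's axis, 35 mm above the worktop as it stands; axes as for the small clip.
- neck (a point): Middle of the stirrer shaft's neck, on the shaft's axis, 65 mm above the worktop. x: along the shaft, away from the impeller; z: up. Neck 30 mm in diameter, 36 mm long, between a 44 mm steel collar (+x side) and the impeller's 52 mm hub. Seated, the clip's origin lies on this axis, its x along the shaft, tab up: the sprung arms open and snap shut round the neck at 10 to 20 N of downward push.
- shaft_cradle: Grey cradle fixed to the worktop, in which the steel shaft with the white impeller lies level. Origin on the worktop under the middle of the neck; x along the shaft, away from the impeller. Reaches from -183 to 80 mm along x and 50 mm to either side. Blades, 45 degrees off the vertical, centred at x = -43 mm, reach 51 mm from the shaft's axis; nothing else stands above 91 mm.

How it is judged:
By the outcome, as a careful person would: the job done as asked, in the order asked, and still so for the second after the job is handed in, with the robot touching nothing.
It also fails if it takes over 40 s, if anything falls off the work surface, if the arm or the gripper's body presses on something with over 40 N, if the wrist force passes 120 N, or if a joint passes its speed limit or range.

## Robot

A 7-joint arm with a two-finger parallel gripper is mounted at the origin on a cart in front of the work surface, level with it; the furniture and walls round the work are solid. World frame = base frame: x ahead of the robot, y to its left, z up, the work surface at z = 0. Lengths are in mm, angles in degrees, forces in N, time in s.
With the tool pointing down it reaches from about 400 to 900 mm from the base axis. Payload 5.5 kg.
Tool frame: the origin (TCP) lies between the finger pads; the fingertips stand 14 mm ahead of it and the grasp point (between the pads) lies 5 mm behind it; z points along the fingers, y is the line along which they close (so a half turn about z gives the same grasp; the last joint's range is limited). The gripper opens to 85 mm and grips with 20 to 120 N. Pads are 22 mm wide; open, the fingers measure 114 mm over their backs; the gripper's body (76 mm by 85 mm) begins 54 mm behind the grasp point. The pads swing forward as they close: fully open they stand 13 mm farther back than shut.
Start: joints at [78.277, 28.699, -24.465, 88.831, 12.651, 65.22, -12.049], TCP at [293.131, -580.15, 245.31] pointing down, gripper open.
Joint ranges: [-164.97, 164.97], [-17.58, 116.51], [-87.97, 89.64], [11.32, 138.91], [-80.73, 260.73], [10.89, 115.49], [-147.41, 147.41]. Speed limits (degrees/s): [147.25, 147.25, 180, 180, 180, 180, 180].

## Interface

Orientations are given as [roll, pitch, yaw] about the fixed x, y, z axes, in that order (R = Rz(yaw) Ry(pitch) Rx(roll)).
In Python, from workcell import ctrl gives the robot as it stands.
- The arm moves only by the tool drive_effector, called in YAML: its name, and indented under it one key for each argument. Schema: {"type":"object","properties":{"deltas":{"type":"array","items":{"type":"object","properties":{"x":{"type":"number"},"y":{"type":"number"},"z":{"type":"number"},"twist":{"type":"number"},"jaw":{"type":"number"}},"additionalProperties":false,"required":["jaw"]},"minItems":1,"maxItems":10},"only":{"type":"string"},"quiet":{"type":"boolean"},"lines":{"type":"string"}},"required":["deltas"],"additionalProperties":false}. deltas is a list of rows, 1 to 10 of them, each an object with the fields x, y, z (the shift in units of 5 mm), twist (a turn about the tool's z in units of 2 degrees), jaw (the opening from 0.0 (shut) to 1.0 (fully open)); a field left out counts as zero (the opening has to be given); each row shifts and turns the commanded pose from where the row before left it, along the tool's axes as they then stand; what a row does not reach is not made up. A row lasts 1/8 s, in which the tool goes at most 62.5 mm and 10.7 degrees, less where a joint would pass 70% of its speed; a pose out of reach is approached as far as the arm can. The fingers move at their own pace and stop on an object; the grip force is fixed at half the most. Time passes only in rows, so rows that do not move let the fingers close. The tool returns the time, the measured TCP pose, the force, the opening and the grip force at its end. only (a regular expression) keeps the lines of the reply that match it, lines (a string "A,B") keeps lines A to B, and quiet returns only ok. Input that does not fit is refused with a message, and nothing moves.
- ctrl.sense(): the state, without advancing time (a new reading comes with each control period).
- ctrl.snapshot(name): name is "scene" or "top" or "wrist"; returns the picture (480x640x3 uint8, red, green, blue); there is no depth.
- ctrl.camera_info(name): a dict with "fx", "fy", "cx", "cy" (pixels), "position" and "orientation" of the camera in the world. Camera axes: x right, y down, z forward; pixel columns grow to the right and rows downward; lengths in mm; the calibration is good to about 2 mm. A picture is of the moment at which its call begins: read the wrist's pose just before it. camera_info takes no time and is no camera call; for the wrist camera it gives the pose at the moment of the call.
- ctrl.finish_job(): hands the job in; it is judged then, once.
The state is a dict: "t": time; "joint_pos": joint angles; "qd": joint speeds; "effort": joint torques, N m; "position": TCP position; "tool_rot": TCP orientation; "contact_force": force on the tool from outside, world axes, zero at the start; "ft_torque": the same for the moment, N m; "width": opening from 0.0 (shut) to 1.0 (fully open); "gripper_force": force on a finger pad.
Only numpy, scipy, OpenCV 4.12 (cv2) and the standard library are available. Lean on these libraries where they do the work, as an engineer would, in place of code of your own. Each camera call takes 0.05 s, during which the arm holds its last target. There are 200 camera calls.

## Working session

There is one attempt and no reset: what is moved stays moved. The work goes in short steps, Python scripts to look and compute and a tool call to move; the robot and the scene stay as the last step left them, time stands still between calls to the robot, and variables do not carry over. Pictures are saved under pics/ and viewed, at most 10 in all, crops included, and the job is handed in when it is done.

```bash
ls; mkdir -p pics; python3 - <<'E'
from workcell import ctrl
import cv2
for n in("scene","top"):
    cv2.imwrite(f"pics/{n}0.png",ctrl.snapshot(n)[:,:,::-1]); print(n,ctrl.camera_info(n))
print(ctrl.camera_info("wrist"));print(ctrl.sense())
E
```

```text
pics
workcell.py
scene {'fx': 514.0730084605129, 'fy': 514.0730084605129, 'cx': 323.3188125895914, 'cy': 236.7472241088594, 'position': array([-265.78264845,  405.10792599,  792.40150414]), 'orientation': array([-128.1163877 ,    1.24853367, -120.90455384])}
top {'fx': 607.560838620789, 'fy': 607.560838620789, 'cx': 313.43871936766385, 'cy': 247.9393859127827, 'position': array([ 403.72155674,  -44.03654174, 1110.97868539]), 'orientation': array([-174.2890761 ,    0.42146899,  -89.98274935])}
{'fx': 431.1748059138698, 'fy': 431.1748059138698, 'cx': 319.1150901332565, 'cy': 233.36268540265291, 'position': array([ 351.5479192 , -549.52351743,  372.8267981 ]), 'orientation': array([ 1.64800120e+02,  1.58147891e-01, -6.32418502e+01])}
{'t': 0.1, 'joint_pos': array([ 78.2772289 ,  28.74810141, -24.45308575,  88.88476342,
        12.6520287 ,  65.22026983, -12.04730783]), 'qd': array([ 0.04416247, -0.10474247, -0.12819096, -0.08936997,  0.05740858,
        0.06179644,  0.06437374]), 'effort': array([-1.10941535e-02, -5.70811987e+01, -5.83890796e+00, -2.81746513e+01,
        1.03523524e-02,  5.60325425e-03, -7.35832344e-06]), 'position': array([ 292.77985363, -579.66203354,  244.37009463]), 'tool_rot': array([-1.79900205e+02, -1.87676051e-03,  2.68070596e+01]), 'contact_force': array([1.16274511, 0.26578968, 0.1185912 ]), 'ft_torque': array([ 0.03471479, -0.03928137,  0.01145968]), 'gripper_force': 0.0, 'width': 0.9960920662438064}
```

View pics/scene0.png

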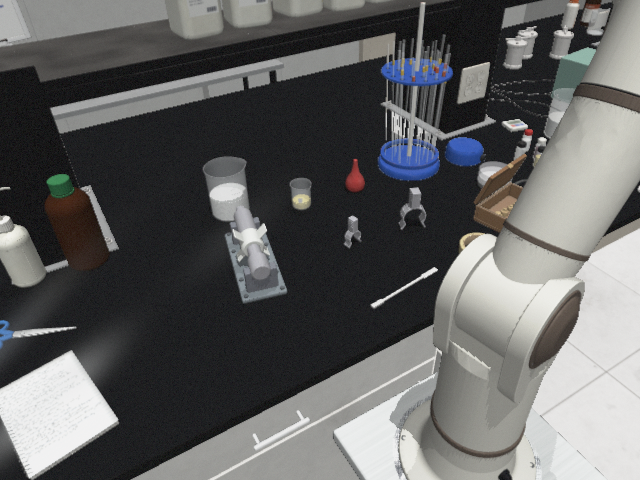

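View pics/top0.png

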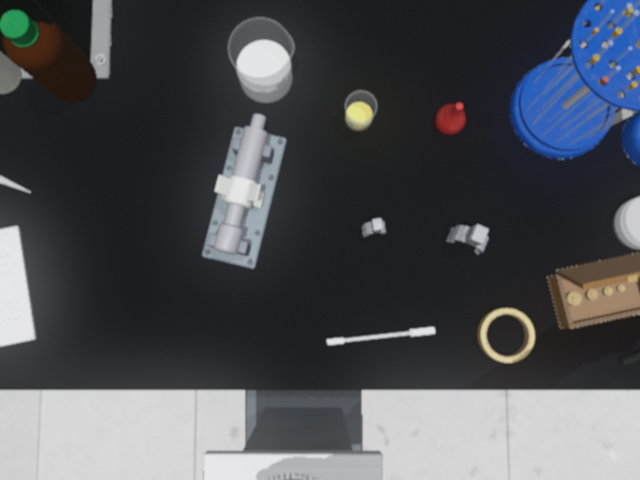

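The scene view shows the small clip at about (352,232), the large one at (413,210) and the cradle at (255,262). In the top view they are at (374,228), (470,236) and (240,200). I'll enlarge these areas to get precise features.

```bash
python3 - <<'E'
import cv2,numpy as np
a=cv2.imread("pics/top0.png");s=cv2.imread("pics/scene0.png")
def c(i,x,y,w,h,k): return cv2.resize(i[y:y+h,x:x+w],(w*k,h*k),interpolation=cv2.INTER_CUBIC)
top=np.hstack([c(a,195,110,100,75*2,4)]) # 400x600
r=np.vstack([c(a,350,210,50,37,8)[:300,:400],c(s,332,210,50,37,8)[:300,:400]])
r=cv2.resize(r,(400,600))
cv2.imwrite("pics/crop1.png",np.hstack([top,r]))
E
```

```text
(no output)
```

View pics/crop1.png

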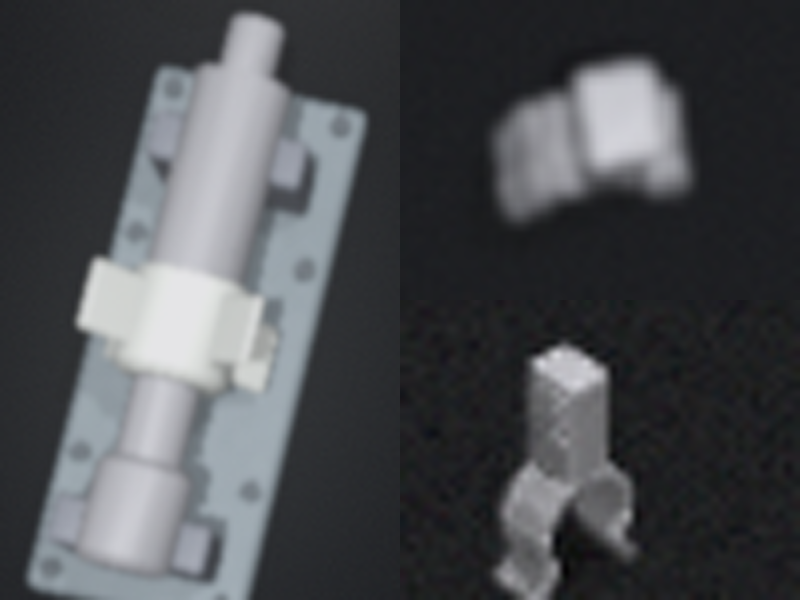

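The left crop shows the shaft axis leaning: neck end at the hub near (168,385), at the collar near (145,457). The right crop shows the tab's top face with corners about (573,70), (650,60), (660,160) and (590,165), and the clip standing upright in the scene view.

```bash
cat > h.py <<'E'
import numpy as np
from scipy.spatial.transform import Rotation as R
from workcell import ctrl
def rot(o): return R.from_euler('xyz',o,degrees=True).as_matrix()
def back(ci,uv,z):
    d=rot(ci['orientation'])@np.array([(uv[0]-ci['cx'])/ci['fx'],(uv[1]-ci['cy'])/ci['fy'],1])
    p=ci['position']; return p+d*(z-p[2])/d[2]
def proj(ci,P):
    q=rot(ci['orientation']).T@(np.asarray(P)-ci['position']); return np.array([ci['fx']*q[0]/q[2]+ci['cx'],ci['fy']*q[1]/q[2]+ci['cy']])
def delta(P):  # world target -> tool axes
    s=ctrl.sense(); return rot(s['tool_rot']).T@(np.asarray(P)-s['position'])
E
python3 - <<'E'
from h import *
np.set_printoptions(precision=1,suppress=True)
ci=ctrl.camera_info("top")
n=lambda x,y:(195+x/4-.4,110+y/4-.4)
c=lambda x,y:(350+(x-400)/8-.4,210+y/8.1-.4)
A=back(ci,n(244,79),65);B=back(ci,n(151,455),65);d=B-A
print("axis",A,B,np.degrees(np.arctan2(d[1],d[0])))
h=back(ci,n(168,387),91);k=back(ci,n(145,457),87)
print("hub,collar faces",h,k,"mid",(h+k)/2,np.linalg.norm(h-k))
T=[back(ci,c(*p),76) for p in((573,70),(650,60),(660,160),(590,165))]
for t in T: print(t)
print("tab",np.mean(T,0)); print(delta(np.mean(T,0)))
E
```

```text
axis [718.8  65.9  65. ] [551.4 104.7  65. ] 166.94876243967354
hub,collar faces [576.9  94.2  91. ] [547.4 104.1  87. ] mid [562.1  99.2  89. ] 31.34904071986638
[ 558.5 -135.7   76. ]
[ 560.6 -152.3   76. ]
[ 539.2 -154.2   76. ]
[ 538.2 -139.2   76. ]
tab [ 549.1 -145.3   76. ]
[ 424.7 -271.7  168.9]
```
Tab ~ (549,-145). Move TCP so wrist camera sees it. Wrist camera is offset from the TCP: position minus TCP = (58.8,30.1,128) at yaw 26.8; orientation tilted 15° ... The camera looks tilted toward the fingers. So go above clip at z~200: camera z 328, sees tcp point. Fine.

Careful with the scale: shifts go in units of 5 mm and turns go in units of 2 degrees. That gives: 53 mm is 10.6, -34 mm is -6.8, 9 degrees is 4.5.

drive_effector:
  deltas:
    - {"x":10.6,"y":-6.8,"jaw":1}
    - {"x":10.6,"y":-6.8,"jaw":1}
    - {"x":10.6,"y":-6.8,"jaw":1}
    - {"x":10.6,"y":-6.8,"jaw":1}
    - {"x":10.6,"y":-6.8,"jaw":1}
    - {"x":10.6,"y":-6.8,"z":2,"jaw":1}
    - {"x":10.6,"y":-6.8,"z":2,"jaw":1}
    - {"x":10.6,"y":-6.8,"z":2,"twist":4.5,"jaw":1}
    - {"twist":4.5,"jaw":1}
    - {"jaw":1}

```text
t: 1.35
position: [545.7, -150.6, 215.4]
tool_rot: [-180.0, 0.1, 9.0]
contact_force: [0.3, -0.7, -0.4]
width: 1.003
gripper_force: 0.0
```

```bash
python3 - <<'E'
from h import *
import cv2
np.set_printoptions(precision=2,suppress=True)
s=ctrl.sense();ci=ctrl.camera_info("wrist");print(ci,s['position'],s['tool_rot'])
cv2.imwrite("pics/w1.png",ctrl.snapshot("wrist")[:,:,::-1])
print(proj(ci,[549,-145,76]))
E
```

```text
{'fx': 431.1748059138698, 'fy': 431.1748059138698, 'cx': 319.1150901332565, 'cy': 233.36268540265291, 'position': array([ 610.81, -139.73,  343.77]), 'orientation': array([164.72,   0.05, -81.06])} [ 545.7  -150.57  215.38] [-179.99    0.06    8.98]
[312.61 216.26]
```

View pics/w1.png

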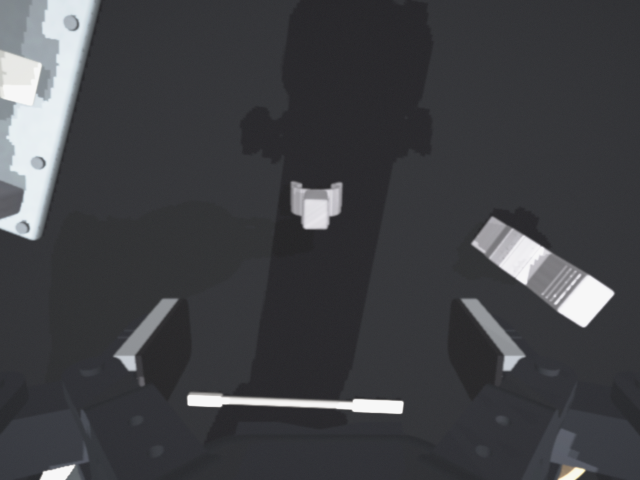

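The wrist view shows the small clip's tab at about (316,215), almost square to the image, and the fingers at the bottom left and right. I'll zoom in on the tab.

```bash
python3 - <<'E'
import cv2
i=cv2.imread("pics/w1.png")[172:238,282:352]
cv2.imwrite("pics/crop2.png",cv2.resize(i,None,fx=8,fy=8,interpolation=cv2.INTER_CUBIC))
E
```

```text
(no output)
```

View pics/crop2.png

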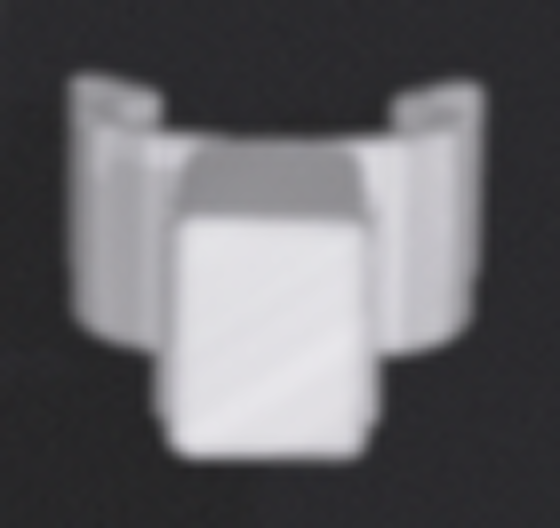

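The crop shows the tab's top face with corners (180,220), (368,220), (372,455) and (175,455), and the lips' far corners at (70,78) and (485,85).

```bash
python3 - <<'E'
from h import *
np.set_printoptions(precision=1,suppress=True)
ci=ctrl.camera_info("wrist")
c=lambda x,y:(282+x/8-.44,172+y/8-.44)
T=[back(ci,c(*p),76) for p in((180,220),(368,220),(372,455),(175,455))]
for t in T: print(t)
m=np.mean(T,0);print("tab",m)
L=[back(ci,c(*p),0) for p in((70,76),(485,84))];d=L[0]-L[1];print(L,np.linalg.norm(d),np.degrees(np.arctan2(d[1],d[0]))-90)
print(delta([m[0],m[1],63-5]),ctrl.sense()['tool_rot'])
E
```

```text
[ 558.9 -139.2   76. ]
[ 561.2 -153.8   76. ]
[ 542.3 -157.2   76. ]
[ 539.9 -141.6   76. ]
tab [ 550.6 -148.    76. ]
[array([ 557. , -125.7,    0. ]), array([ 562.6, -166.9,    0. ])] 41.536758580999276 7.829076354027848
[  5.8  -2.9 157.5] [180.    0.1   9. ]
```

drive_effector:
  deltas:
    - {"x":1.1,"y":-0.52,"z":10,"twist":0.25,"jaw":0.5}
    - {"z":10,"jaw":0.5}
    - {"z":6,"jaw":0.5}
    - {"z":3,"jaw":0.5}
    - {"z":1.8,"jaw":0.5}
    - {"jaw":0.5}
    - {"jaw":0.5}

```text
t: 2.28
position: [551.8, -148.3, 63.1]
tool_rot: [179.9, -0.1, 8.3]
contact_force: [-0.1, 0.2, -0.2]
width: 0.498
gripper_force: 0.0
```

```bash
python3 - <<'E'
from h import *
print(delta([550.3,-147.6,61]))
E
```

```text
[-1.41368859 -0.91683026  2.10289028]
```

Converted, 2 mm is 0.4, -1.2 mm is -0.24.

drive_effector:
  deltas:
    - {"x":-0.24,"y":-0.16,"z":0.4,"jaw":0.5}
    - {"jaw":0.3}
    - {"jaw":0.1}
    - {"jaw":0}
    - {"jaw":0}
    - {"jaw":0}

```text
t: 3.02
position: [549.8, -147.4, 60.2]
tool_rot: [180.0, -0.0, 8.3]
contact_force: [-1.3, -0.1, 3.9]
width: 0.176
gripper_force: 59.3
```

drive_effector:
  deltas:
    - {"z":-2,"jaw":0}
    - {"z":-6,"jaw":0}
    - {"z":-8,"jaw":0}
    - {"z":-8,"jaw":0}
    - {"jaw":0}

```text
t: 3.65
position: [552.1, -147.7, 183.7]
tool_rot: [179.8, -0.4, 8.3]
contact_force: [-0.7, 0.0, -0.6]
width: 0.175
gripper_force: 58.9
```

Converted, -45 mm is -9, 7.4 mm is 1.48, 10.6 degrees is 5.3.

drive_effector:
  deltas:
    - {"x":1.48,"y":-9,"jaw":0}
    - {"x":1.48,"y":-9,"jaw":0}
    - {"x":1.48,"y":-9,"jaw":0}
    - {"x":1.48,"y":-9,"jaw":0}
    - {"twist":5.3,"jaw":0}
    - {"twist":5.3,"jaw":0}
    - {"jaw":0}
    - {"jaw":0}

```text
t: 4.65
position: [552.4, 34.9, 179.4]
tool_rot: [180.0, 0.1, -12.7]
contact_force: [0.7, -0.1, -0.4]
width: 0.178
gripper_force: 58.9
```

```bash
python3 - <<'E'
from h import *
import cv2
np.set_printoptions(precision=2,suppress=True)
s=ctrl.sense();ci=ctrl.camera_info("wrist");print(s['position'],s['tool_rot'])
i=ctrl.snapshot("wrist")[:,:,::-1]
cv2.imwrite("pics/w2.png",i)
print(proj(ci,[562,102,65]))
E
```

```text
[552.43  34.92 179.37] [179.98   0.05 -12.7 ]
[204.94 241.41]
```

View pics/w2.png

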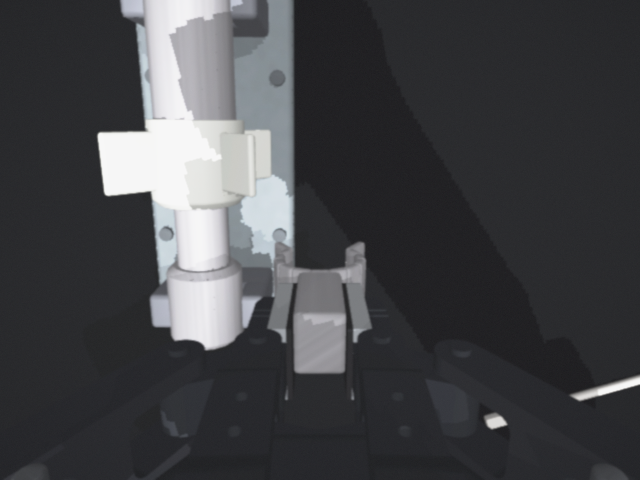

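The wrist view shows the clip held upright at (320,310). The neck is free to see at about (202,235), between the hub edge at row 207 and the collar edge at row 262. I'll zoom in.

```bash
python3 - <<'E'
import cv2
i=cv2.imread("pics/w2.png")[190:290,140:265]
cv2.imwrite("pics/crop3.png",cv2.resize(i,None,fx=6,fy=6,interpolation=cv2.INTER_CUBIC))
E
```

```text
(no output)
```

View pics/crop3.png

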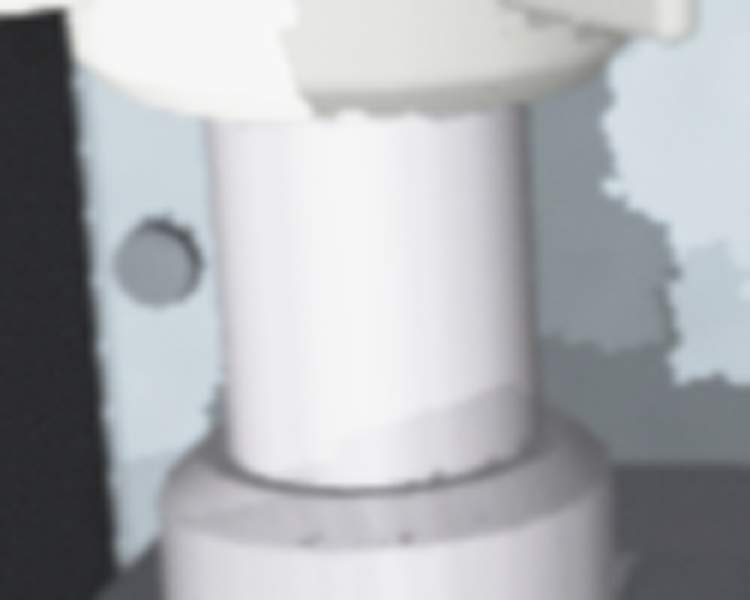

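The crop shows the neck's silhouette from (222,300) to (533,300) and from (212,150) to (524,150), the collar junction on top at (372,488) and the hub rim at (360,120).

```bash
python3 - <<'E'
from h import *
np.set_printoptions(precision=2,suppress=True)
ci=ctrl.camera_info("wrist")
c=lambda x,y:(140+x/6-.42,190+y/6-.42)
A=back(ci,c(368,150),65);B=back(ci,c(382,430),65);d=B-A;print("axis",A,B,np.degrees(np.arctan2(d[1],d[0])))
l,r=[back(ci,c(x,300),65) for x in(222,533)];print("dia",np.linalg.norm(l-r),"mid",(l+r)/2)
k=back(ci,c(372,488),80);h=back(ci,c(360,120),91);print("collar,hub",k,h)
u=np.array([-np.cos(np.radians(-13)),-np.sin(np.radians(-13)),0]);print("neck from collar",k-18*u,"from hub",h+18*u)
# long shaft & collar for yaw
a=back(ci,(189,80),65);e=back(ci,(205.5,300),65);d=e-a;print("yaw",np.degrees(np.arctan2(d[1],d[0])))
# held tab top
t=back(ci,(320,346),179.4+5+10);print("tab",t, delta(t))
E
```

```text
axis [578.17  99.59  65.  ] [550.6  106.53  65.  ] 165.86972472915772
dia 30.39821736993739 mid [563.56 103.07  65.  ]
collar,hub [549.4  103.81  80.  ] [584.98  91.05  91.  ]
neck from collar [566.94  99.76  80.  ] from hub [567.45  95.1   91.  ]
yaw 167.20413901213624
tab [553.05  35.01 194.4 ] [  0.44  -0.26 -14.89]
```

```bash
python3 - <<'E'
from h import *
print(delta([565,102.5,150]))
E
```

```text
[ -2.74942474 -68.72410335  29.50158628]
```

drive_effector:
  deltas:
    - {"y":-7,"twist":0.3,"jaw":0}
    - {"x":-0.5,"y":-6.74,"jaw":0}
    - {"z":3,"jaw":0}
    - {"z":3,"jaw":0}
    - {"jaw":0}

```text
t: 5.32
position: [564.6, 100.5, 147.8]
tool_rot: [179.9, 0.2, -13.6]
contact_force: [-0.6, 0.1, -0.6]
width: 0.18
gripper_force: 58.9
```

```bash
python3 - <<'E'
from h import *
print(delta([565,102.5,130]))
E
```

```text
[-0.03496745 -2.11700439 17.75618377]
```

drive_effector:
  deltas:
    - {"y":-0.36,"jaw":0}
    - {"jaw":0}

```text
t: 5.58
position: [567.0, 104.1, 150.4]
tool_rot: [-180.0, -0.1, -13.5]
contact_force: [-0.2, -0.7, 0.1]
width: 0.177
gripper_force: 58.9
```

```bash
python3 - <<'E'
from h import *
import cv2
print(delta([565,102.5,130]))
i=ctrl.snapshot("wrist")[:,:,::-1]; s=ctrl.snapshot("scene")[:,:,::-1]
a=cv2.resize(i[200:400,240:400],(480,600),interpolation=cv2.INTER_CUBIC)
b=cv2.resize(s[200:300,220:270+3],(318,600),interpolation=cv2.INTER_CUBIC)
cv2.imwrite("pics/crop4.png",np.hstack([a,b]))
E
```

```text
[-1.62381704  1.99204968 20.43206595]
```

View pics/crop4.png

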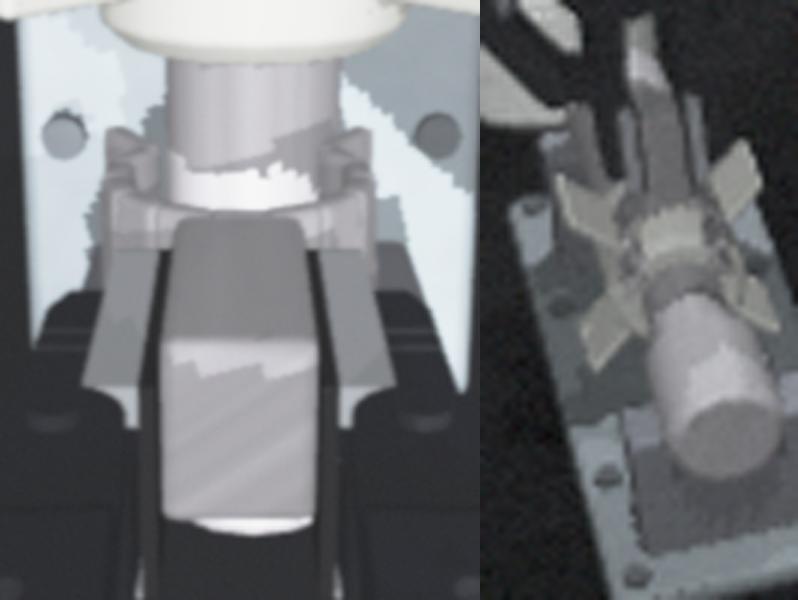

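The clip's lips are centred on crop column 239 and the neck behind them on about 253. So the clip is about 2.5 mm too far left in the image, and the scene view shows nothing touching. I'll measure the neck's edges numerically.

```bash
python3 - <<'E'
from h import *
import cv2
np.set_printoptions(precision=2,suppress=True)
P=[ctrl.sense()['position'] for _ in range(3)];print(P)
im=cv2.GaussianBlur(ctrl.snapshot("wrist"),(3,3),0).astype(float);ci=ctrl.camera_info("wrist")
for y in(222,226,230,234,238,242):
    g=np.abs(np.diff(im[y],axis=0)).sum(1); l=285+np.argsort(-g[285:305])[:2]; r=340+np.argsort(-g[340:362])[:2]; print(y,l,r,g[l].round(),g[r].round())
print(proj(ci,[565,102.5,65]),proj(ci,[552.2,105.5,65]))
# tool-plane (y=0) columns
s=ctrl.sense();Rm=rot(s['tool_rot'])
for z in(-30,0,40,60): print(z,proj(ci,s['position']+Rm@[0,0,z]))
E
```

```text
[array([566.92, 104.15, 150.46]), array([566.92, 104.15, 150.46]), array([566.92, 104.15, 150.46])]
222 [294 295] [350 349] [89. 64.] [19. 17.]
226 [294 295] [352 353] [81. 73.] [56. 53.]
230 [294 295] [353 352] [83. 61.] [85. 62.]
234 [294 293] [352 353] [67. 58.] [80. 76.]
238 [288 289] [353 354] [57. 51.] [90. 70.]
242 [287 286] [354 353] [81. 69.] [52. 39.]
[324.09 249.9 ] [324.18 273.71]
-30 [321.01 377.3 ]
0 [320.67 323.73]
40 [320.38 279.14]
60 [320.28 263.32]
```

drive_effector:
  deltas:
    - {"x":-0.24,"y":0.38,"jaw":0}
    - {"jaw":0}
    - {"jaw":0}

```text
t: 6.1
position: [564.9, 102.6, 150.0]
tool_rot: [180.0, -0.0, -13.5]
contact_force: [1.1, 0.4, -0.2]
width: 0.174
gripper_force: 58.9
```

```bash
python3 - <<'E'
from h import *
import cv2
im=cv2.GaussianBlur(ctrl.snapshot("wrist"),(3,3),0).astype(float);ci=ctrl.camera_info("wrist")
for y in(222,226,230,234):
    g=np.abs(np.diff(im[y],axis=0)).sum(1); print(y,280+np.argmax(g[280:305]),335+np.argmax(g[335:362]))
s=ctrl.sense();print(proj(ci,s['position']+rot(s['tool_rot'])@[0,0,60]),delta([565,102.5,102.2]))
E
```

```text
222 290 349
226 290 349
230 290 349
234 285 350
[320.29041409 263.26649736] [ 0.05820322  0.1428906  47.78103608]
```

Aligned. Next I descend to contact in small steps.

Converted, 10 mm is 2, 8 mm is 1.6.

drive_effector:
  deltas:
    - {"z":2,"jaw":0}
    - {"z":1.6,"jaw":0}
    - {"z":1.2,"jaw":0}
    - {"jaw":0}

```text
t: 6.65
position: [564.4, 102.2, 125.2]
tool_rot: [179.9, 0.1, -13.5]
contact_force: [-0.5, -2.3, -0.2]
width: 0.176
gripper_force: 58.8
```

drive_effector:
  deltas:
    - {"z":0.8,"jaw":0}
    - {"z":0.6,"jaw":0}
    - {"jaw":0}

```text
t: 7.02
position: [566.4, 102.8, 120.8]
tool_rot: [-180.0, -0.2, -13.5]
contact_force: [-2.0, -1.6, 9.9]
width: 0.177
gripper_force: 60.6
```

drive_effector:
  deltas:
    - {"z":0.6,"jaw":0}
    - {"z":0.6,"jaw":0}
    - {"jaw":0}

```text
t: 7.4
position: [567.2, 102.4, 114.9]
tool_rot: [-180.0, -0.3, -13.5]
contact_force: [0.5, -1.8, 9.1]
width: 0.178
gripper_force: 60.3
```

drive_effector:
  deltas:
    - {"z":0.6,"jaw":0}
    - {"z":0.6,"jaw":0}
    - {"jaw":0}

```text
t: 7.78
position: [567.0, 102.1, 108.2]
tool_rot: [-180.0, -0.2, -13.5]
contact_force: [2.1, -3.4, 5.5]
width: 0.174
gripper_force: 59.6
```

Converted, 3 mm is 0.6, 2 mm is 0.4.

drive_effector:
  deltas:
    - {"z":0.6,"jaw":0}
    - {"z":0.4,"jaw":0}
    - {"jaw":0}

```text
t: 8.15
position: [565.5, 102.3, 103.0]
tool_rot: [180.0, -0.1, -13.5]
contact_force: [-0.3, -3.9, 11.2]
width: 0.176
gripper_force: 60.8
```

drive_effector:
  deltas:
    - {"z":0.4,"jaw":0}
    - {"jaw":0}
    - {"jaw":0}

```text
t: 8.52
position: [565.6, 102.3, 102.9]
tool_rot: [179.9, -0.1, -13.5]
contact_force: [-6.1, -5.3, 26.6]
width: 0.175
gripper_force: 62.9
```

drive_effector:
  deltas:
    - {"z":-0.2,"jaw":0}
    - {"jaw":0.25}
    - {"jaw":0.4}
    - {"jaw":0.4}
    - {"jaw":0.4}
    - {"z":-2,"jaw":0.4}
    - {"z":-8,"jaw":0.4}
    - {"z":-10,"jaw":0.4}
    - {"x":-4,"z":-8,"jaw":0.4}
    - {"jaw":0.4}

```text
t: 9.78
position: [546.7, 108.9, 245.4]
tool_rot: [-179.9, -0.4, -13.4]
contact_force: [-0.3, 0.7, 0.3]
width: 0.402
gripper_force: 0.0
```

```bash
python3 - <<'E'
from h import *
import cv2
i=ctrl.snapshot("wrist")[:,:,::-1]; s=ctrl.snapshot("scene")[:,:,::-1]
ci=ctrl.camera_info("wrist");u,v=proj(ci,[565,102.5,90]).astype(int)
a=cv2.resize(i[v-75:v+75,u-50:u+50],(400,600),interpolation=cv2.INTER_CUBIC)
b=cv2.resize(s[200:300,222:288],(396,600),interpolation=cv2.INTER_CUBIC)
cv2.imwrite("pics/crop5.png",np.hstack([a,b]));print(u,v)
for k,o in((1,65),):
  for x,y,z in((-10,-8,53),(-10,8,53),(10,8,53),(10,-8,53)):
    p=np.array([565,102.5,65])+rot([0,0,-13.3])@[x,y,z];q=proj(ci,p);print((q-[u-50,v-75])*4,(proj(ctrl.camera_info("scene"),p)-[222,200])*6+[400,0])
E
```

```text
320 188
[254.3340531  399.38235585] [609.13805124 224.97918922]
[147.39026007 399.80526564] [564.76410476 234.167868  ]
[145.81097957 266.41725922] [553.953268   201.49191323]
[254.96350177 265.97266811] [597.75991537 192.53392069]
```

View pics/crop5.png

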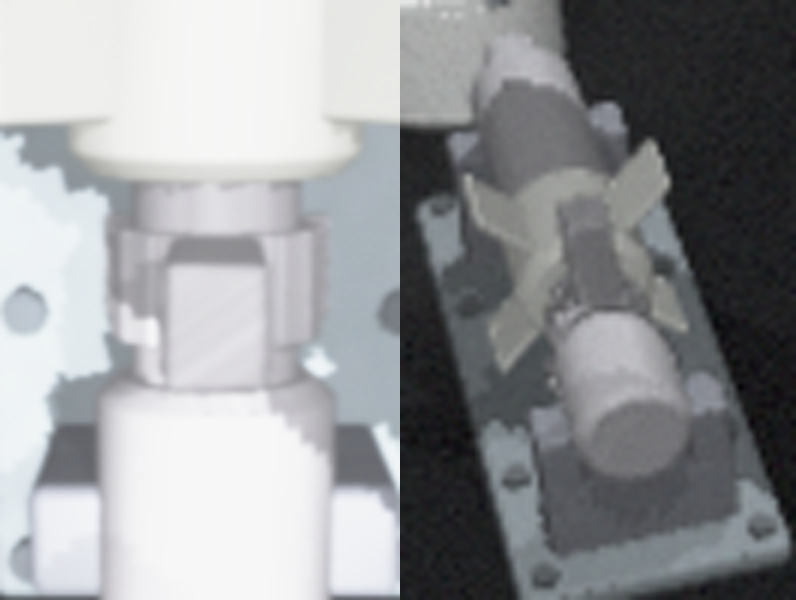

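The clip sits centred on the neck: ring at columns 108–325, neck at 133–302. Its tab is upright, the tab top matches the fully seated prediction in the scene view, and the fingers are clear.

```bash
python3 -c "
from workcell import ctrl
print(ctrl.finish_job())"
```

```text
the job is handed in; nothing more can be done
None
```

I pressed the small clip onto the shaft neck until it stopped at its seated height with about 27 N of push, then let go and handed the job in at about 10 s. The larger clip was not touched, and no verdict came back.

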